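Put the cutting boards away and close the rack

TASK

Put the clean cutting boards away in the storage rack: first stand the red board on its long edge beside the white one, then the green board the same way on the red one's other side. Then push the blue sliding end stop up until white, red and green stand upright and square, packed snug against the rack's fixed end wall with no gaps. Leave the yellow board in the drying stand and let go of everything.

Things in the scene. Friction and masses are not known exactly. Their poses are not given: they have to be found in the camera images.
- rack: Fixed aluminium rack, base 190 x 330 x 12 mm (x, y, z), varied place and yaw. Origin: centre of its underside, on the table; y runs along it to the end wall (dark steel, inner face at y = +150 mm, 10 mm thick, top 112 mm above the table). Boards stand across it on the base top (z = 12 mm), thickness along y. Side lips rise 12 mm above the base, 170 mm apart inside, centred on x = 0.
- stop (a joint): Slide of the blue end stop, m, 0 (open) to 0.19, growing towards the end wall; starts at 0 to 0.025. Its plate (150 mm wide, 6 mm thick, top 97 mm above the table) has its board-side face at rack y = -0.050 + value: clear length to the wall 0.200 - value. Friction about 2.5 N, no spring, stays where left. It slides boards along; three boards (60 mm) without gaps: about 0.140.
- stop_grip (a point): Top centre of the stop's black upright grip fin, 117 mm above the table. The fin is 15 mm thick along rack y, 60 mm wide along rack x, about 95 mm tall; its middle stands 70 mm behind the plate's board-side face (on the side away from the wall). It can be pinched from above or pushed from behind. Same axes as the rack.
- stand: Fixed grey drying stand, tray 170 x 210 x 8 mm (x, y, z), origin at the centre of its underside on the table, varied place and yaw. Slots at its y = -70, 0, +70 mm each hold a board along x, its foot 8 mm above the table, between wire hoops 28 mm apart (clear) whose tops are 43 mm above the table. Lift boards straight up out of it.
- red_board: Red plastic cutting board, rigid, standing on its long edge: 150 x 20 x 100 mm (own x length, y thickness, z height), about 0.29 kg. Origin at the centre of its underside, z up. Stands freely by itself. A dark dot marks an upper corner. Starts in any slot of the stand.
- green_board: Green plastic cutting board, rigid, standing on its long edge: 150 x 20 x 100 mm (own x length, y thickness, z height), about 0.29 kg. Origin at the centre of its underside, z up. Stands freely by itself. A dark dot marks an upper corner. Starts in any slot of the stand.
- yellow_board: Yellow plastic cutting board, rigid, standing on its long edge: 150 x 20 x 100 mm (own x length, y thickness, z height), about 0.29 kg. Origin at the centre of its underside, z up. Stands freely by itself. A dark dot marks an upper corner. Starts in any slot of the stand and stays there.
- white_board: White plastic cutting board, rigid, standing on its long edge: 150 x 20 x 100 mm (own x length, y thickness, z height), about 0.29 kg. Origin at the centre of its underside, z up. Stands freely by itself. A dark dot marks an upper corner. Already in the rack, standing loose 1 to 5 mm from the end wall, parallel to it.
There are look-alikes about, which are no part of the job. There is more than one size of the red_board; the one meant has the size given above. Of the things like the green_board, leave any that is purple; of the rest the larger one is meant.

How it is judged:
On the way, in this order (a step that is already met when the one before it is completed fails the run):
1. the red board stands in the rack between the white board and the stop, let go (z of red_board in the frame of rack between 0.007 and 0.017 m and x of red_board in the frame of rack between -0.02 and 0.02 m and y of red_board in the frame of rack between -0.04 and 0.126 m and angle between red_board's own z axis and vertical below 0.12 rad and contact force between red_board and the fingers below 0.1 N), for 0.2 s.
2. the green board stands in the rack between the red board and the stop, let go (z of red_board in the frame of rack between 0.007 and 0.017 m and x of red_board in the frame of rack between -0.02 and 0.02 m and z of green_board in the frame of rack between 0.007 and 0.017 m and x of green_board in the frame of rack between -0.02 and 0.02 m and y of green_board in the frame of rack between -0.04 and 0.106 m and angle between each of green_board, red_board's own z axis and vertical below 0.12 rad and contact force between green_board and the fingers below 0.1 N), for 0.2 s.
At the end, for the whole second after the job is handed in: From the end wall: white, red, green on the rack base, upright and square within 4 degrees, each within 6 mm of its packed place and 20 mm of the middle line; stop above 0.136 (gaps 4 mm at most in all); boards and stop at rest; yellow board upright (8 degrees) within 30 mm of its start (z of white_board in the frame of rack between 0.007 and 0.017 m and x of white_board in the frame of rack between -0.02 and 0.02 m and y of white_board in the frame of rack between 0.134 and 0.146 m and angle between each of white_board, red_board, green_board's own z axis and vertical below 0.07 rad and angle between the y axis of each of white_board, red_board, green_board and the y axis of rack, either way round below 0.07 rad and linear speed of each of white_board, red_board, green_board below 0.01 m/s and z of red_board in the frame of rack between 0.007 and 0.017 m and x of red_board in the frame of rack between -0.02 and 0.02 m and y of red_board in the frame of rack between 0.114 and 0.126 m and z of green_board in the frame of rack between 0.007 and 0.017 m and x of green_board in the frame of rack between -0.02 and 0.02 m and y of green_board in the frame of rack between 0.094 and 0.106 m and value of joint stop above 0.136 m and velocity of joint stop below 0.005 m/s and distance of yellow_board from where it was at the start of the episode below 0.03 m and angle between yellow_board's own z axis and vertical below 0.15 rad); the robot touches nothing.
It fails at once if the yellow board is pulled out of place or tipped (distance of yellow_board from where it was at the start of the episode above 0.03 m or angle between yellow_board's own z axis and vertical above 0.3 rad).
It also fails if it takes over 72 s, if anything falls off the work surface, if the arm or the gripper's body presses on something with over 40 N, if the wrist force passes 120 N, or if a joint passes its speed limit or range.

ROBOT

A 6-joint arm with a two-finger parallel gripper is mounted at the origin on the work surface. World frame = base frame: x ahead of the robot, y to its left, z up, the work surface at z = 0. Lengths are in m, angles in rad, forces in N, time in s.
With the tool pointing down it reaches from about 0.35 to 0.975 m from the base axis. Payload 4.9 kg.
Tool frame: the origin (TCP) lies midway between the tips of the shut fingers; the grasp point (between the pads) lies 19 mm behind it; z points along the fingers, y is the line along which they close (so a half turn about z gives the same grasp; the last joint's range is limited). The gripper opens to 85 mm and grips with 20 to 120 N. Pads are 22 mm wide; open, the fingers measure 114 mm over their backs; the gripper's body (76 mm by 85 mm) begins 54 mm behind the grasp point. The pads swing forward as they close: fully open they stand 13 mm farther back than shut.
Start: joints at [-1.3, 0.053, 1.613, -0, 1.476, -0.119], TCP at [0.237, -0.578, 0.199] pointing down, gripper open.
Joint ranges: [-3.01, 3.01], [-1.01, 2.22], [0.06, 2.58], [-1.02, 4.17], [0.09, 2.62], [-3.14, 3.14]. Speed limits (rad/s): [2.57, 2.57, 3.14, 3.14, 3.14, 3.14].

INTERFACE

Orientations are given as a unit quaternion [w, x, y, z].
In Python, from plant import state, grab_frame, camera_info, job_done, spot_in, masks_of, pinpoint gives the robot as it stands.
- The arm moves only by the shell command python3 -m handwheel 'ROWS' [OPENING]. ROWS is JSON, a list that holds one entry, the list of rows, each a list of 6 numbers: the shift along the world's x, y, z in m, then the turn, a rotation vector about the world's x, y, z in degrees. In form: [[[tx, ty, tz, ax, ay, az], ...]]. A call has 1 to 20 rows; each row shifts and turns the commanded pose from where the row before left it; what a row does not reach is not made up. A row lasts 1/12 s, in which the tool goes at most 41.7 mm and 7.16 degrees, less where a joint would pass 70% of its speed; a pose out of reach is approached as far as the arm can. A call is refused whole if a number of a shift passes 0.0417 or a number of a turn 7.16, either way. A call with a gripper value outside its range is refused whole. OPENING is the opening, from 0 (shut) to 1 (fully open), set as the call begins (- or left out, the last holds). The fingers move at their own pace and stop on an object; the grip force is fixed at half the most. Time passes only in rows, so rows that do not move let the fingers close. It gives the time, the measured TCP pose, the force, the opening and the grip force at its end, in the units of the state.
- state(): the state, without advancing time (a new reading comes with each control period).
- grab_frame(name): name is "scene" or "side" or "wrist"; returns (picture, depth): 384x512x3 uint8, blue, green, red; 384x512 float32, m along the optical axis (not along the pixel's ray), 0 where there is no reading.
- camera_info(name): a dict with "fx", "fy", "cx", "cy" (pixels), "T" (4x4, takes a point from camera to world coordinates). Camera axes: x right, y up, looking along -z (the intrinsics and any distortion apply to the point x, -y, -z); pixel columns grow to the right and rows downward; lengths in m; the calibration is good to about 2 mm. A picture is of the moment at which its call begins: read the wrist's pose just before it. camera_info takes no time and is no camera call; for the wrist camera it gives the pose at the moment of the call.
- job_done(): hands the job in; it is judged then, once.
Trained networks look in the newest picture that a camera, given by its name, has taken for a name from the list of things; names that differ only in an ending like _2 or _b are one class to them, and where a whole thing is asked for, a point or a joint stands for the part that bears it (a point fixed in the world has none). Each returns a list of dicts, best first, with "conf" (0 to 1); they miss things now and then, are a little off and sometimes report something else, mostly with a low value. They report only what shows in the picture. A call takes as long as a camera call. They do not tell look-alikes from the thing itself.
- spot_in(camera, thing): "box" ([left, top, width, height] in pixels, round what is visible of it).
- masks_of(camera, thing): "region" (384x512 bool, what is visible of it) and "box" ([left, top, width, height] in pixels, round what is visible of it).
- pinpoint(camera, thing): "position" ([column, row] in pixels: a listed point, or the origin of a listed thing).
The state is a dict: "time": time; "joint_pos": joint angles; "joint_vel": joint speeds; "joint_efforts": joint torques, N m; "tool_pos": TCP position; "tool_rot": TCP orientation; "contact_force": force on the tool from outside, world axes, zero at the start; "ft_torque": the same for the moment, N m; "gripper_width": opening from 0.0 (shut) to 1.0 (fully open); "grasp_force": force on a finger pad.
Only numpy, scipy, OpenCV 4.12 (cv2) and the standard library are available. Lean on these libraries where they do the work, as an engineer would, in place of code of your own. Each camera call takes 0.05 s, during which the arm holds its last target. There are 200 camera calls.

## Working session

There is one attempt and no reset: what is moved stays moved. The work goes in short steps, Python scripts to look and compute and a shell command to move; the robot and the scene stay as the last step left them, time stands still between calls to the robot, and variables do not carry over. Pictures are saved under pics/ and viewed, at most 10 in all, crops included, and the job is handed in when it is done.

```bash
mkdir -p pics; ls; python3 - <<'E'
from plant import *
import cv2,numpy as np
ims=[]
for n in("scene","side"):
    p,d=grab_frame(n); cv2.imwrite(f"pics/{n}0.png",p); np.savez(f"{n}0.npz",p=p,d=d)
    c=camera_info(n); print(n,c['fx'],c['cx'],c['cy'],np.round(c['T'],3).tolist(),[k for k in c])
print(state())
E
```

```text
pics
scene 360.4449529070461 253.20675665747245 190.09539123152038 [[-0.074, -0.613, 0.786, 1.056], [0.997, -0.042, 0.061, 0.061], [-0.004, 0.789, 0.615, 0.589], [0.0, 0.0, 0.0, 1.0]] ['fx', 'fy', 'cx', 'cy', 'T']
side 486.7502356643533 253.34003439465062 187.15940117986952 [[-0.939, 0.213, -0.269, 0.123], [-0.343, -0.627, 0.7, 0.744], [-0.02, 0.749, 0.662, 0.79], [0.0, 0.0, 0.0, 1.0]] ['fx', 'fy', 'cx', 'cy', 'T']
{'time': 0.1, 'joint_pos': array([-1.30003092e+00,  5.33235994e-02,  1.61417412e+00, -2.13875527e-05,
        1.47601963e+00, -1.19030401e-01]), 'joint_vel': array([ 0.0001539 , -0.00319559, -0.00207494, -0.00031035,  0.00136043,
        0.00038105]), 'joint_efforts': array([ 5.04567925e-04, -3.94898272e+01, -3.71363711e+01, -1.21560338e-04,
        3.84450745e-03, -2.24290027e-07]), 'tool_pos': array([ 0.23730412, -0.57750586,  0.19775531]), 'tool_rot': array([-9.58770109e-04,  9.81066795e-01,  1.93667284e-01, -8.35548871e-05]), 'contact_force': array([-0.13880364, -0.14657908,  0.37009832]), 'ft_torque': array([ 0.02609263, -0.07527853, -0.02685814]), 'grasp_force': 0.0, 'gripper_width': 1.0015030510458744}
```

View pics/scene0.png

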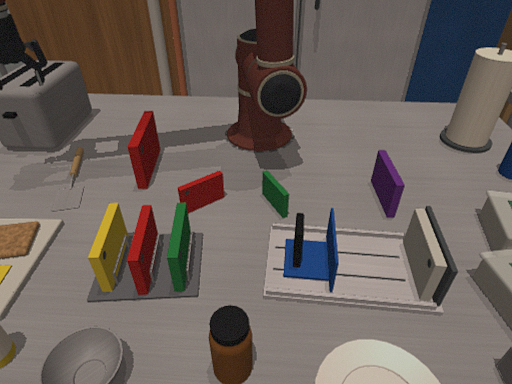

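View pics/side0.png

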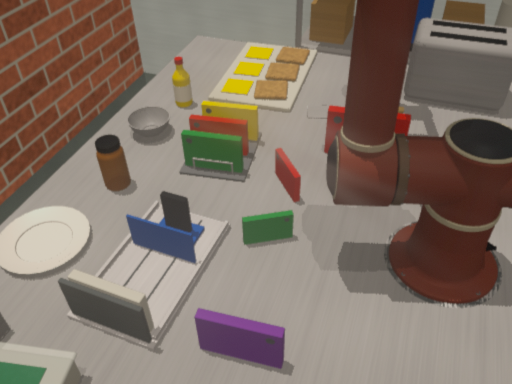

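The stand (scene px ~(145,265)) holds yellow, red (middle) and green (right). The rack is at ~(355,265), with the stop at the left and white plus the dark wall at the right. The look-alikes stand apart. Next I fit the tops from the depth.

```bash
cat > h.py <<'E'
from plant import *
import cv2,numpy as np
def cloud(n,p=None,d=None):
    if p is None: p,d=grab_frame(n)
    c=camera_info(n); v,u=np.mgrid[:384,:512]
    P=np.stack([(u-c['cx'])/c['fx']*d,-(v-c['cy'])/c['fy']*d,-d],-1)@c['T'][:3,:3].T+c['T'][:3,3]
    P[d==0]=np.nan
    return P,cv2.cvtColor(p,cv2.COLOR_BGR2HSV),p
def colmask(H,name):
    h,s,v=H[...,0].astype(int),H[...,1],H[...,2]
    r={'red':((h<5)|(h>174))&(s>150),'yellow':(h>22)&(h<34)&(s>150),'green':(h>50)&(h<80)&(s>120),'blue':(h>100)&(h<122)&(s>150),
     'purple':(h>125)&(h<150)&(s>120),'white':(s<60)&(v>90),'dark':(s<80)&(v<75)}[name]
    return r
def rect(Q):
    (c,wh,a)=cv2.minAreaRect(Q.astype(np.float32)*1000)
    b=cv2.boxPoints((c,wh,a)); e=b[1]-b[0]; f=b[2]-b[1]
    L=e if np.hypot(*e)>np.hypot(*f) else f
    return np.round(c,1),np.round(sorted(wh),1),round(np.degrees(np.arctan2(L[1],L[0]))%180,2)
E
python3 - <<'E'
from h import *
for n in("scene","side"):
    z=np.load(n+"0.npz");P,H,p=cloud(n,z['p'],z['d'])
    for c,(lo,hi) in dict(red=(.09,.116),yellow=(.09,.116),green=(.09,.116),blue=(.085,.105),white=(.10,.12),dark=(.10,.122)).items():
        m=(colmask(H,c)).astype(np.uint8)
        k,l,s,_=cv2.connectedComponentsWithStats(m)
        for i in range(1,k):
            if s[i,4]<80: continue
            A=P[l==i]; A=A[~np.isnan(A[:,0])]
            if len(A)==0 or not(.3<np.median(A[:,0])<1): continue
            Z=np.percentile(A[:,2],[2,98]).round(3)
            Q=A[(A[:,2]>Z[1]-.008)]
            print(n,c,s[i].tolist(),'z',Z,rect(Q[:,:2]), 'all',rect(A[:,:2]))
E
```

```text
scene red [178, 171, 46, 42, 1141] z [0.007 0.079] (array([ 372.9, -118.3]), array([ 18.9, 117.6]), np.float32(130.65)) all (array([ 320.3, -134.3]), array([109.7, 170.5]), np.float32(16.92))
scene red [127, 205, 30, 90, 1601] z [0.018 0.11 ] (array([ 580. , -191.8]), array([ 20.1, 151. ]), np.float32(8.12)) all (array([ 519. , -221.9]), array([ 62.1, 284.1]), np.float32(9.7))
scene yellow [88, 203, 40, 89, 1681] z [0.02 0.11] (array([ 577.7, -262.6]), array([ 21.1, 151.3]), np.float32(7.77)) all (array([ 512.3, -290.8]), array([ 55.3, 292.9]), np.float32(22.77))
scene yellow [0, 265, 11, 18, 104] z [0.015 0.022] (array([ 626.7, -470.4]), array([19. , 49.9]), np.float32(31.25)) all (array([ 626.7, -470.4]), array([19. , 49.9]), np.float32(31.25))
scene yellow [0, 343, 15, 25, 109] z [0.005 0.021] (array([ 784.5, -364.9]), array([ 7.6, 36.8]), np.float32(0.83)) all (array([ 784.9, -365.6]), array([ 9.5, 36.8]), np.float32(175.87))
scene green [263, 171, 26, 46, 668] z [0.007 0.074] (array([361. ,  59.6]), array([ 14.5, 107.5]), np.float32(31.17)) all (array([361.8,  59.4]), array([ 14
[... 4227 characters left out ...]
.07 ] (array([510.9, 147.2]), array([782.9, 959. ]), np.float32(154.52)) all (array([ 795.8, -550.4]), array([1870.4, 2145.6]), np.float32(90.61))
side dark [95, 135, 25, 18, 347] z [0.117 0.131] (array([769.2,   5. ]), array([52.4, 57.2]), np.float32(125.7)) all (array([769. ,   4.6]), array([52.6, 57.6]), np.float32(127.47))
side dark [161, 192, 31, 40, 836] z [0.03  0.117] (array([542.5, 113.3]), array([14. , 56.5]), np.float32(179.43)) all (array([542.3, 113.5]), array([14.9, 59.6]), np.float32(178.35))
side dark [66, 291, 85, 51, 1835] z [0.02  0.104] (array([537.7, 373.2]), array([  5.2, 136.2]), np.float32(179.01)) all (array([552.5, 372.9]), array([  7.9, 167.5]), np.float32(179.38))
```

```bash
python3 - <<'E'
from h import *
for n in("scene","side"):
    z=np.load(n+"0.npz");P,H,p=cloud(n,z['p'],z['d'])
    X,Y,Z=P[...,0],P[...,1],P[...,2]
    R=(X>.44)&(X<.68)
    def show(t,m): 
        Q=P[m]; print(n,t,len(Q),'z',Q[:,2].mean().round(4),rect(Q[:,:2]))
    show('plate',R&(Y>.1)&(Y<.25)&(Z>.09)&(Z<.101)&colmask(H,'blue'))
    show('fin',R&(Y>.09)&(Y<.14)&(Z>.110)&(Z<.125))
    W=R&(Y>.3)&(Y<.42)&(Z>.106)&(Z<.12)
    dk=H[...,2]<80
    show('walltop',W&dk); show('whitetop',W&~dk); show('both',W)
    show('white face',R&(Y>.3)&(Y<.4)&(Z>.03)&(Z<.1)&~dk)
    # base extents
    show('base',(X>.4)&(X<.72)&(Y>.02)&(Y<.42)&(Z>.007)&(Z<.03))
    for c,(a,b) in dict(red=(-.23,-.15),green=(-.16,-.09),yellow=(-.3,-.23)).items():
        show(c,R&(Y>a)&(Y<b)&(Z>.104)&(Z<.114)&colmask(H,c))
E
```

```text
scene plate 161 z 0.0966 (array([549.9, 147.6]), array([ 62.2, 150.6]), np.float32(177.62))
scene fin 185 z 0.1168 (array([548.7, 110.1]), array([13.3, 61.3]), np.float32(178.52))
scene walltop 481 z 0.111 (array([557.6, 355.6]), array([ 33.7, 172. ]), np.float32(177.87))
scene whitetop 746 z 0.1122 (array([558.4, 356.5]), array([ 35.3, 163.8]), np.float32(177.71))
scene both 1227 z 0.1118 (array([557.6, 356.4]), array([ 35.5, 172. ]), np.float32(177.71))
scene white face 985 z 0.0652 (array([566. , 341.2]), array([ 31.8, 162.6]), np.float32(9.74))
scene base 10738 z 0.0159 (array([573.1, 209.9]), array([277.3, 358.1]), np.float32(76.3))
scene red 625 z 0.1085 (array([ 579.8, -191.9]), array([ 20.1, 150.6]), np.float32(8.12))
scene green 601 z 0.1085 (array([ 568.3, -123.1]), array([ 19.9, 150. ]), np.float32(6.9))
scene yellow 609 z 0.1085 (array([ 577.7, -262.6]), array([ 21.1, 151.3]), np.float32(7.77))
side plate 6 z 0.0956 (array([527.9, 176.4]), array([ 1.3, 25. ]), np.float32(178.06))
side fin 183 z 0.1149 (array([543.4, 111.8]), array([17.4, 60.3]), np.float32(177.6))
side walltop 81 z 0.1078 (array([549.5, 374.4]), array([  5.6, 158.8]), np.float32(179.18))
side whitetop 1365 z 0.1106 (array([555. , 356.4]), array([ 36.2, 170. ]), np.float32(177.5))
side both 1446 z 0.1105 (array([554.7, 356.6]), array([ 36.4, 170.7]), np.float32(177.35))
side white face 195 z 0.067 (array([554.6, 356.7]), array([ 27.9, 169.9]), np.float32(0.27))
side base 7554 z 0.014 (array([573.4, 210.1]), array([289.1, 351.5]), np.float32(78.6))
side red 78 z 0.1069 (array([ 613.8, -186.5]), array([21.1, 68.4]), np.float32(9.35))
side green 271 z 0.1069 (array([ 563.3, -122.6]), array([ 21.3, 144.2]), np.float32(7.3))
side yellow 260 z 0.1066 (array([ 573.2, -262.9]), array([ 26.8, 148.4]), np.float32(7.75))
```

```bash
python3 -m handwheel '[[[0,0,0.03,0,0,-1],[0,0,0.03,0,0,-1],[0.024,0.0275,0,0,0,-1],[0.024,0.0275,0,0,0,-1],[0.024,0.0275,0,0,0,-1],[0.024,0.0275,0,0,0,-1],[0.024,0.0275,0,0,0,-1],[0.024,0.0275,0,0,0,-1],[0.024,0.0275,0,0,0,-1],[0.024,0.0275,0,0,0,-1],[0.024,0.0275,0,0,0,-1],[0.024,0.0275,0,0,0,-1],[0.024,0.0275,0,0,0,-1],[0.024,0.0275,0,0,0,-1],[0.024,0.0275,0,0,0,-0.8],[0.024,0.0275,0,0,0,0],[0,0,0,0,0,0],[0,0,0,0,0,0]]]' 0.5
```

```text
time: 1.6
tool_pos: [0.574, -0.1914, 0.258]
tool_rot: [-0.0, 0.998, 0.067, -0.001]
contact_force: [-0.4, -0.9, -0.3]
gripper_width: 0.5
grasp_force: 0.0
```

```bash
python3 - <<'E'
from h import *
P,H,p=cloud('wrist')
cv2.imwrite('pics/w1.png',p)
X,Y,Z=P[...,0],P[...,1],P[...,2]
for c,(a,b) in dict(red=(-.23,-.15),green=(-.16,-.09),yellow=(-.3,-.23)).items():
    m=(X>.44)&(X<.7)&(Y>a)&(Y<b)&(Z>.104)&(Z<.114)&colmask(H,c); Q=P[m]
    if len(Q)>20: print(c,len(Q),Q[:,2].mean(),rect(Q[:,:2]))
print(state()['tool_pos'],state()['time'])
E
```

```text
red 2673 0.10773422329777997 (array([ 578.7, -193.6]), array([ 19. , 146.9]), np.float32(8.09))
green 2266 0.10767295575081483 (array([ 567.3, -125.3]), array([ 19. , 145.8]), np.float32(6.85))
yellow 2724 0.10766897465445291 (array([ 576.2, -264.2]), array([ 20. , 148.5]), np.float32(7.71))
[ 0.57345918 -0.19246976  0.25816186] 1.65
```

View pics/w1.png

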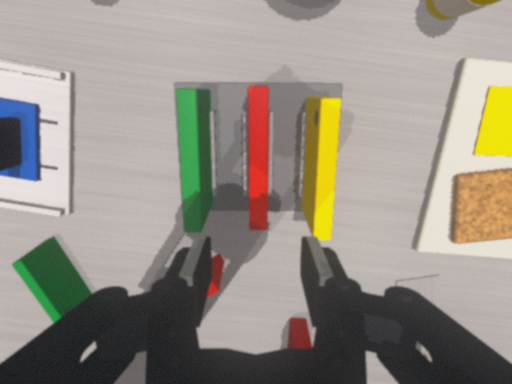

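The wrist view shows red at (258,158), centred between the fingers with clear space on both sides. I'll descend and close.

```bash
python3 -m handwheel '[[[0.004,-0.001,-0.028,0,0,0.4],[0,0,-0.028,0,0,0],[0,0,-0.028,0,0,0],[0,0,-0.028,0,0,0],[0,0,-0.028,0,0,0],[0,0,-0.028,0,0,0],[0,0,-0.02,0,0,0],[0,0,0,0,0,0],[0,0,0,0,0,0]]]' 0.5 && python3 -m handwheel '[[[0,0,0,0,0,0],[0,0,0,0,0,0],[0,0,0,0,0,0],[0,0,0,0,0,0],[0,0,0,0,0,0],[0,0,0,0,0,0],[0,0,0,0,0,0],[0,0,0,0,0,0]]]' 0
```

```text
time: 2.4
tool_pos: [0.5758, -0.1947, 0.0696]
tool_rot: [-0.001, 0.998, 0.068, -0.001]
contact_force: [1.3, -0.4, 1.0]
gripper_width: 0.503
grasp_force: 0.0
time: 3.07
tool_pos: [0.5788, -0.1949, 0.0738]
tool_rot: [0.001, 0.998, 0.069, 0.001]
contact_force: [-2.9, 0.5, 6.7]
gripper_width: 0.193
grasp_force: 58.8
```

```bash
python3 -m handwheel '[[[0,0,0.015,0,0,0],[0,0,0.027,0,0,0],[0,0,0.027,0,0,0],[0,0,0.027,0,0,0],[0,0,0.027,0,0,0],[0,0,0.027,0,0,0],[0,0,0,0,0,0],[0,0,0,0,0,0]]]' 0 && python3 -m handwheel '[[[-0.0018,0.026,0,0,0,-0.6],[-0.0018,0.026,0,0,0,-0.6],[-0.0018,0.026,0,0,0,-0.6],[-0.0018,0.026,0,0,0,-0.6],[-0.0018,0.026,0,0,0,-0.6],[-0.0018,0.026,0,0,0,-0.6],[-0.0018,0.026,0,0,0,-0.6],[-0.0018,0.026,0,0,0,-0.6],[-0.0018,0.026,0,0,0,-0.6],[-0.0018,0.026,0,0,0,-0.6],[-0.0018,0.026,0,0,0,-0.6],[-0.0018,0.026,0,0,0,-0.6],[-0.0018,0.026,0,0,0,-0.6],[0,0.026,0,0,0,-0.6],[0,0.026,0,0,0,-0.6],[0,0.026,0,0,0,-0.6],[0,0.026,0,0,0,-0.6],[0,0.026,0,0,0,0],[0,0.026,0,0,0,0]]]' 0 && python3 -m handwheel '[[[0,0.004,0,0,0,0],[0,0,0,0,0,0],[0,0,0,0,0,0],[0,0,0,0,0,0]]]' 0; python3 - <<'E'
from h import *
P,H,p=cloud('wrist')
cv2.imwrite('pics/w2.png',p)
X,Y,Z=P[...,0],P[...,1],P[...,2]
W=(X>.44)&(X<.68)&(Y>.3)&(Y<.42)&(Z>.106)&(Z<.12);print(W.sum(),rect(P[W][:,:2]))
q,d=grab_frame('scene');cv2.imwrite('pics/s2.png',q)
P,H,p=cloud('scene',q,d);X,Y,Z=P[...,0],P[...,1],P[...,2]
R=(X>.4)&(X<.75)&(Y>.2)&(Y<.4)&colmask(H,'red')&(Z>.1)
Q=P[R];print(np.percentile(Q[:,2],[1,50,99]),rect(Q[Q[:,2]>np.percentile(Q[:,2],98)-.012][:,:2]))
E
```

```text
time: 3.73
tool_pos: [0.5785, -0.1945, 0.2227]
tool_rot: [0.001, 0.998, 0.069, 0.002]
contact_force: [-0.2, -0.7, -3.9]
gripper_width: 0.191
grasp_force: 58.8
time: 5.32
tool_pos: [0.5523, 0.3006, 0.2168]
tool_rot: [0.001, 1.0, -0.02, -0.003]
contact_force: [-0.3, 0.1, -3.6]
gripper_width: 0.192
grasp_force: 58.9
time: 5.65
tool_pos: [0.5536, 0.3027, 0.2193]
tool_rot: [0.001, 1.0, -0.02, -0.001]
contact_force: [0.6, -0.3, -2.3]
gripper_width: 0.191
grasp_force: 59.0
5912 (array([557.5, 357.1]), array([ 34.9, 168.7]), np.float32(177.63))
[0.15911749 0.21929957 0.49636532] (array([580.6, 274.4]), array([57.4, 94.2]), np.float32(73.37))
```

View pics/s2.png

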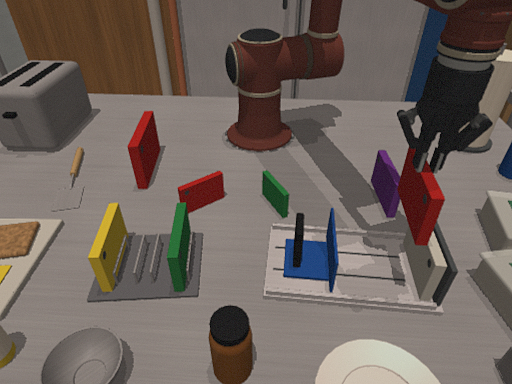

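```bash
python3 -m handwheel '[[[0,-0.005,-0.025,0,0,0],[0,0,-0.025,0,0,0],[0,0,-0.025,0,0,0],[0,0,-0.025,0,0,0],[0,0,-0.022,0,0,0],[0,0,-0.008,0,0,0],[0,0,0,0,0,0],[0,0,0,0,0,0],[0,0,0,0,0,0]]]' 0; python3 - <<'E'
from h import *
import time
print([ (s['tool_pos'].round(4),s['contact_force'].round(1)) for s in [state()]])
P,H,p=cloud('scene');X,Y,Z=P[...,0],P[...,1],P[...,2]
cv2.imwrite('pics/s3.png',p)
R=(X>.4)&(X<.75)&(Y>.2)&(Y<.36)&colmask(H,'red')&(Z<.2)
Q=P[R];z=np.percentile(Q[:,2],[1,99]);print(z,rect(Q[Q[:,2]>z[1]-.006][:,:2]))
E
```

```text
time: 6.5
tool_pos: [0.5556, 0.2992, 0.0933]
tool_rot: [-0.001, 1.0, -0.02, 0.002]
contact_force: [-0.0, -0.5, -2.7]
gripper_width: 0.193
grasp_force: 59.0
[(array([0.5556, 0.2992, 0.0933]), array([-0. , -0.5, -2.7]))]
[0.03283635 0.12984385] (array([571.8, 287.7]), array([ 40.6, 119.8]), np.float32(177.7))
```

```bash
python3 -m handwheel '[[[0,0,-0.006,0,0,0],[0,0,-0.005,0,0,0],[0,0,-0.001,0,0,0],[0,0,-0.001,0,0,0],[0,0,0,0,0,0],[0,0,0,0,0,0]]]' 0;python3 -m handwheel '[[[0,0,-0.001,0,0,0],[0,0,0,0,0,0]]]' 0; python3 -m handwheel '[[[0,0,-0.001,0,0,0],[0,0,0,0,0,0]]]' 0;
```

```text
time: 7.05
tool_pos: [0.5542, 0.299, 0.078]
tool_rot: [-0.0, 1.0, -0.02, 0.0]
contact_force: [-1.1, 0.6, -1.2]
gripper_width: 0.19
grasp_force: 59.3
time: 7.22
tool_pos: [0.5542, 0.2993, 0.0779]
tool_rot: [-0.0, 1.0, -0.02, 0.0]
contact_force: [-3.5, 0.1, 2.9]
gripper_width: 0.194
grasp_force: 60.4
time: 7.38
tool_pos: [0.5543, 0.2996, 0.0778]
tool_rot: [-0.001, 1.0, -0.02, 0.0]
contact_force: [-5.8, 1.1, 8.2]
gripper_width: 0.195
grasp_force: 61.3
```

Contact was made at TCP z 0.078, as expected. I'll release and back out.

```bash
python3 -m handwheel '[[[0,0,0.001,0,0,0],[0,0,0,0,0,0],[0,0,0,0,0,0],[0,0,0,0,0,0],[0,0,0,0,0,0],[0,0,0,0,0,0]]]' 0.38; python3 -m handwheel '[[[0,0,0.01,0,0,0],[0,0,0.02,0,0,0],[0,0,0.03,0,0,0],[0,0,0.03,0,0,0],[0,0,0.03,0,0,0],[0,0,0.03,0,0,0],[0,0,0,0,0,0],[0,0,0,0,0,0]]]' 0.38;  python3 - <<'E'
from h import *
cv2.imwrite('pics/w4.png',grab_frame('wrist')[0])
P,H,p=cloud('scene');X,Y,Z=P[...,0],P[...,1],P[...,2]
cv2.imwrite('pics/s4.png',p)
R=(X>.4)&(X<.75)&(Y>.2)&(Y<.36)&colmask(H,'red')&(Z<.15)
Q=P[R];z=np.percentile(Q[:,2],[1,99]);print(z,rect(Q[Q[:,2]>z[1]-.006][:,:2]))
W=(X>.44)&(X<.68)&(Y>.32)&(Y<.42)&(Z>.106)&(Z<.12);print(rect(P[W][:,:2]))
E
```

```text
time: 7.88
tool_pos: [0.5541, 0.2988, 0.0767]
tool_rot: [0.0, 1.0, -0.02, -0.0]
contact_force: [0.1, -0.2, 0.1]
gripper_width: 0.376
grasp_force: 0.0
time: 8.55
tool_pos: [0.5557, 0.2995, 0.2312]
tool_rot: [-0.001, 1.0, -0.02, 0.003]
contact_force: [0.4, -0.3, -0.1]
gripper_width: 0.379
grasp_force: 0.0
[0.01848052 0.1141295 ] (array([556.2, 301.8]), array([ 19.8, 148.7]), np.float32(177.94))
(array([558.6, 356.5]), array([ 35.7, 170.3]), np.float32(177.77))
```

View pics/s4.png

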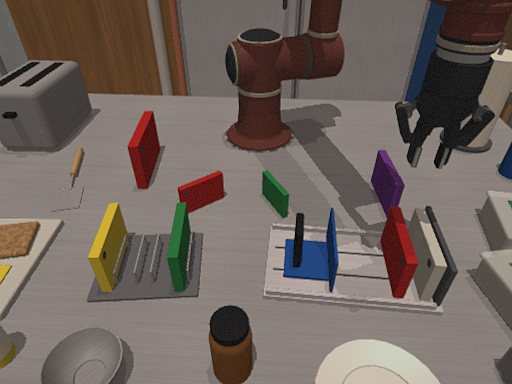

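Red stands upright in the rack at px (398,252), and the other boards are undisturbed. Now green.

```bash
python3 -m handwheel '[[[0.0007,-0.025,0,0,0,0.54],[0.0007,-0.025,0,0,0,0.54],[0.0007,-0.025,0,0,0,0.54],[0.0007,-0.025,0,0,0,0.54],[0.0007,-0.025,0,0,0,0.54],[0.0007,-0.025,0,0,0,0.54],[0.0007,-0.025,0,0,0,0.54],[0.0007,-0.025,0,0,0,0.54],[0.0007,-0.025,0,0,0,0.54],[0.0007,-0.025,0,0,0,0.54],[0.0007,-0.025,0,0,0,0.54],[0.0007,-0.025,0,0,0,0.54],[0.0007,-0.025,0,0,0,0.54],[0.0007,-0.025,0,0,0,0.54],[0.0007,-0.025,0,0,0,0.54],[0.0007,-0.025,0,0,0,0.54],[0.0007,-0.025,0,0,0,0.54],[0,0,0,0,0,0],[0,0,0,0,0,0],[0,0,0,0,0,0]]]' 0.5; python3 - <<'E'
from h import *
P,H,p=cloud('wrist')
X,Y,Z=P[...,0],P[...,1],P[...,2]
for c,(a,b) in dict(green=(-.16,-.09),yellow=(-.3,-.23)).items():
    m=(X>.44)&(X<.7)&(Y>a)&(Y<b)&(Z>.104)&(Z<.114)&colmask(H,c); Q=P[m]
    if len(Q)>20: print(c,len(Q),Q[:,2].mean(),rect(Q[:,:2]))
E
```

```text
time: 10.32
tool_pos: [0.5653, -0.1255, 0.2254]
tool_rot: [-0.001, 0.998, 0.06, -0.001]
contact_force: [0.2, 0.1, -0.2]
gripper_width: 0.502
grasp_force: 0.0
green 2998 0.10800897112287089 (array([ 567.6, -123.3]), array([ 18.3, 146.4]), np.float32(7.25))
yellow 3433 0.10783365093345432 (array([ 577.6, -262.5]), array([ 20.6, 147.6]), np.float32(7.75))
```

```bash
python3 -m handwheel '[[[0.002,0.001,-0.025,0,0,0.2],[0,0,-0.028,0,0,0],[0,0,-0.028,0,0,0],[0,0,-0.028,0,0,0],[0,0,-0.028,0,0,0],[0,0,-0.019,0,0,0],[0,0,0,0,0,0],[0,0,0,0,0,0]]]' 0.5 && python3 -m handwheel '[[[0,0,0,0,0,0],[0,0,0,0,0,0],[0,0,0,0,0,0],[0,0,0,0,0,0],[0,0,0,0,0,0],[0,0,0,0,0,0],[0,0,0,0,0,0],[0,0,0,0,0,0]]]' 0
```

```text
time: 11.03
tool_pos: [0.567, -0.1237, 0.0697]
tool_rot: [-0.001, 0.998, 0.063, -0.001]
contact_force: [0.6, -0.3, -1.0]
gripper_width: 0.497
grasp_force: 0.0
time: 11.7
tool_pos: [0.5697, -0.1256, 0.0737]
tool_rot: [0.001, 0.998, 0.062, 0.002]
contact_force: [-0.4, 0.7, 5.6]
gripper_width: 0.197
grasp_force: 58.9
```

```bash
python3 -m handwheel '[[[0,0,0.015,0,0,0],[0,0,0.027,0,0,0],[0,0,0.027,0,0,0],[0,0,0.027,0,0,0],[0,0,0.027,0,0,0],[0,0,0.027,0,0,0],[0,0,0,0,0,0],[0,0,0,0,0,0]]]' 0 && python3 -m handwheel '[[[-0.0009,0.0221,0,0,0,-0.55],[-0.0009,0.0221,0,0,0,-0.55],[-0.0009,0.0221,0,0,0,-0.55],[-0.0009,0.0221,0,0,0,-0.55],[-0.0009,0.0221,0,0,0,-0.55],[-0.0009,0.0221,0,0,0,-0.55],[-0.0009,0.0221,0,0,0,-0.55],[-0.0009,0.0221,0,0,0,-0.55],[-0.0009,0.0221,0,0,0,-0.55],[-0.0009,0.0221,0,0,0,-0.55],[-0.0009,0.0221,0,0,0,-0.55],[-0.0009,0.0221,0,0,0,-0.55],[-0.0009,0.0221,0,0,0,-0.55],[-0.0009,0.0221,0,0,0,-0.55],[-0.0009,0.0221,0,0,0,-0.55],[-0.0009,0.0221,0,0,0,-0.55],[-0.0009,0.0221,0,0,0,-0.55],[0,0,0,0,0,0],[0,0,0,0,0,0],[0,0,0,0,0,0]]]' 0; python3 - <<'E'
from h import *
P,H,p=cloud('scene');X,Y,Z=P[...,0],P[...,1],P[...,2]
cv2.imwrite('pics/s5.png',p)
for c,zz in(('red',.15),('green',.26)):
    R=(X>.4)&(X<.75)&(Y>.2)&(Y<.36)&colmask(H,c)&(Z<zz)
    Q=P[R];z=np.percentile(Q[:,2],[1,99]);print(c,z,rect(Q[Q[:,2]>z[1]-.006][:,:2]))
E
```

```text
time: 12.37
tool_pos: [0.5688, -0.1254, 0.2223]
tool_rot: [0.001, 0.998, 0.062, 0.002]
contact_force: [-0.3, -0.0, -3.7]
gripper_width: 0.193
grasp_force: 58.8
time: 14.03
tool_pos: [0.5516, 0.25, 0.2181]
tool_rot: [0.001, 1.0, -0.019, -0.002]
contact_force: [-0.2, 0.0, -3.1]
gripper_width: 0.192
grasp_force: 59.0
red [0.017693   0.11409639] (array([569.5, 300.3]), array([ 20.3, 123.2]), np.float32(178.05))
green [0.1579337  0.25413529] (array([556.7, 246.9]), array([ 23.3, 137.7]), np.float32(176.91))
```

View pics/s5.png

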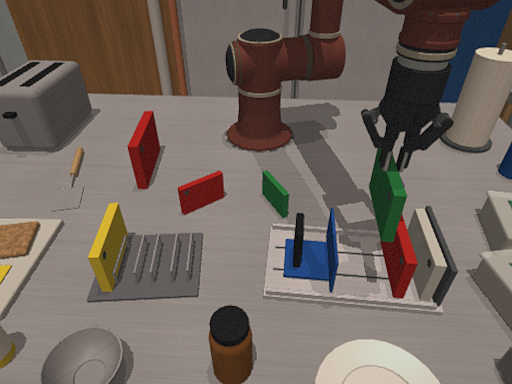

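Green is held at px (390,205), clear of red. I'll lower it.

```bash
python3 -m handwheel '[[[0.001,0,-0.025,0,0,0],[0,0,-0.025,0,0,0],[0,0,-0.025,0,0,0],[0,0,-0.025,0,0,0],[0,0,-0.022,0,0,0],[0,0,-0.012,0,0,0],[0,0,-0.004,0,0,0],[0,0,0,0,0,0],[0,0,0,0,0,0]]]' 0;python3 -m handwheel '[[[0,0,-0.002,0,0,0],[0,0,-0.001,0,0,0],[0,0,0,0,0,0]]]' 0; python3 -m handwheel '[[[0,0,-0.001,0,0,0],[0,0,-0.001,0,0,0],[0,0,0,0,0,0]]]' 0;
```

```text
time: 14.83
tool_pos: [0.5546, 0.2506, 0.0842]
tool_rot: [-0.0, 1.0, -0.02, 0.001]
contact_force: [-0.1, -0.5, -2.5]
gripper_width: 0.198
grasp_force: 59.0
time: 15.08
tool_pos: [0.5544, 0.2508, 0.081]
tool_rot: [-0.0, 1.0, -0.019, 0.001]
contact_force: [-0.2, 0.6, -3.0]
gripper_width: 0.192
grasp_force: 59.0
time: 15.33
tool_pos: [0.5536, 0.2506, 0.0778]
tool_rot: [0.0, 1.0, -0.019, -0.0]
contact_force: [-0.1, 0.6, -2.5]
gripper_width: 0.194
grasp_force: 59.1
```

```bash
python3 -m handwheel '[[[0,0,-0.001,0,0,0],[0,0,0,0,0,0]]]' 0; python3 -m handwheel '[[[0,0,-0.001,0,0,0],[0,0,0,0,0,0]]]' 0
```

```text
time: 15.5
tool_pos: [0.5538, 0.2509, 0.0777]
tool_rot: [-0.0, 1.0, -0.019, 0.0]
contact_force: [-2.6, -0.4, 1.8]
gripper_width: 0.191
grasp_force: 60.0
time: 15.67
tool_pos: [0.5538, 0.2512, 0.0777]
tool_rot: [-0.0, 1.0, -0.019, 0.0]
contact_force: [-5.2, 0.2, 5.9]
gripper_width: 0.192
grasp_force: 60.9
```

```bash
python3 -m handwheel '[[[0,0,0.001,0,0,0],[0,0,0,0,0,0],[0,0,0,0,0,0],[0,0,0,0,0,0],[0,0,0,0,0,0],[0,0,0,0,0,0]]]' 0.4; python3 -m handwheel '[[[0,0,0.01,0,0,0],[0,0,0.02,0,0,0],[0,0,0.03,0,0,0],[0,0,0.03,0,0,0],[0,0,0.03,0,0,0],[0,0,0.03,0,0,0],[-0.001,-0.023,0,0,0,0],[-0.001,-0.023,0,0,0,0],[-0.001,-0.023,0,0,0,0],[-0.001,-0.023,0,0,0,0],[-0.001,-0.023,0,0,0,0],[-0.001,-0.023,0,0,0,0],[0,0,0,0,0,0],[0,0,0,0,0,0],[0,0,0,0,0,0]]]' 0.4;  python3 - <<'E'
from h import *
for n in('scene','wrist'):
    P,H,p=cloud(n);X,Y,Z=P[...,0],P[...,1],P[...,2]
    cv2.imwrite(f'pics/{n}6.png',p)
    for c in('red','green'):
        R=(X>.4)&(X<.75)&(Y>.2)&(Y<.36)&colmask(H,c)&(Z<.15)&(Z>.106)
        if R.sum()>20: print(n,c,P[R][:,2].mean(),rect(P[R][:,:2]))
    m=(X>.5)&(X<.6)&(Y>.09)&(Y<.14)&(Z>.110)&(Z<.122)
    print(n,'fin',m.sum(),rect(P[m][:,:2]) if m.any() else 0)
E
```

```text
time: 16.17
tool_pos: [0.5538, 0.2505, 0.0768]
tool_rot: [0.0, 1.0, -0.02, 0.0]
contact_force: [-0.9, -0.6, -0.1]
gripper_width: 0.402
grasp_force: 0.0
time: 17.42
tool_pos: [0.5478, 0.113, 0.2275]
tool_rot: [-0.0, 1.0, -0.02, 0.0]
contact_force: [0.3, 1.6, -0.0]
gripper_width: 0.399
grasp_force: 0.0
scene red 0.11203633182850968 (array([555.9, 301.1]), array([ 20. , 152.1]), np.float32(177.77))
scene green 0.11220836042694673 (array([552.8, 251.9]), array([ 19.5, 149.2]), np.float32(177.63))
scene fin 185 (array([547.1, 110.1]), array([13.5, 62.7]), np.float32(178.57))
wrist red 0.11104548836845939 (array([554.8, 301.4]), array([ 21.4, 148.2]), np.float32(177.62))
wrist green 0.11135728670690813 (array([551.3, 253.2]), array([ 20.2, 146.8]), np.float32(177.47))
wrist fin 1025 (array([547.4, 110.7]), array([14.3, 59.5]), np.float32(177.67))
```

View pics/scene6.png

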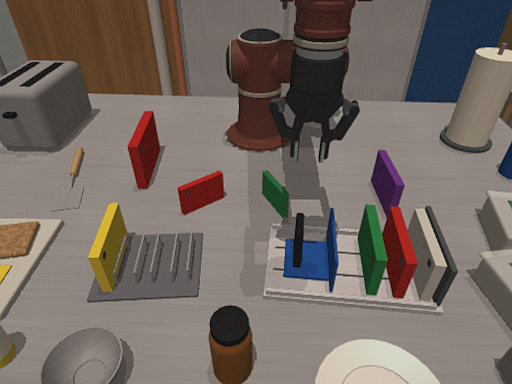

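Green, red and white stand in order at px (372,248), (398,252) and (428,255). Now I pinch the stop's fin at (298,240).

```bash
python3 -m handwheel '[[[0,-0.0025,-0.025,0,0,0],[0,0,-0.028,0,0,0],[0,0,-0.028,0,0,0],[0,0,-0.028,0,0,0],[0,0,-0.028,0,0,0],[0,0,-0.005,0,0,0],[0,0,0,0,0,0],[0,0,0,0,0,0]]]' 0.4 && python3 -m handwheel '[[[0,0,0,0,0,0],[0,0,0,0,0,0],[0,0,0,0,0,0],[0,0,0,0,0,0],[0,0,0,0,0,0],[0,0,0,0,0,0],[0,0,0,0,0,0]]]' 0
```

```text
time: 18.18
tool_pos: [0.5483, 0.1107, 0.086]
tool_rot: [-0.0, 1.0, -0.019, 0.0]
contact_force: [0.4, -0.3, 0.8]
gripper_width: 0.402
grasp_force: 0.0
time: 18.77
tool_pos: [0.5477, 0.1101, 0.085]
tool_rot: [-0.0, 1.0, -0.02, 0.0]
contact_force: [0.9, -0.5, -0.5]
gripper_width: -0.003
grasp_force: 0.0
```

```bash
python3 - <<'E'
from h import *
a=grab_frame('scene')[0];b=grab_frame('side')[0]
cv2.imwrite('pics/c7.png',np.hstack([cv2.resize(a[90:320,220:470],(400,368)),cv2.resize(b[120:350,60:310],(400,368))]))
print(state()['tool_pos'],state()['gripper_width'],state()['grasp_force'])
E
```

```text
[0.5476567  0.11008303 0.08486023] -0.0025575041147927187 0.0
```

View pics/c7.png

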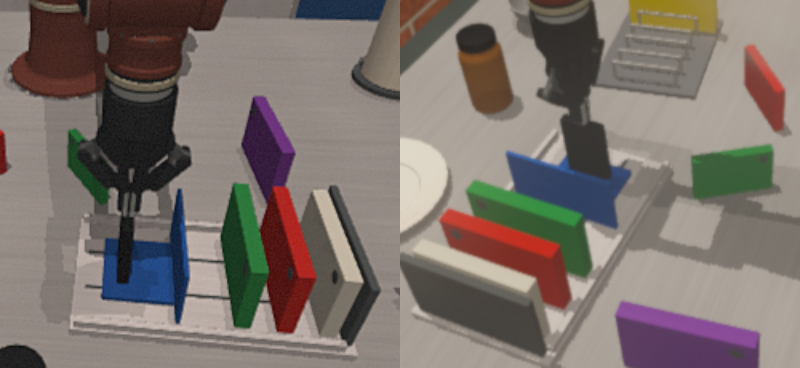

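```bash
python3 - <<'E'
from h import *
for n in('scene','side'):
    P,H,p=cloud(n);X,Y,Z=P[...,0],P[...,1],P[...,2]
    B=(X>.48)&(X<.62)&(Y>.06)&(Y<.16)&(H[...,2]<110)&(H[...,1]<110)
    for a in np.arange(.06,.2,.01):
        m=B&(Z>a)&(Z<a+.01)
        if m.sum()>5: print(n,round(a,2),m.sum(),'x',np.percentile(X[m],[2,98]).round(3),'y',np.percentile(Y[m],[2,50,98]).round(3))
    m=(X>.44)&(X<.68)&(Y>.1)&(Y<.25)&(Z>.09)&(Z<.101)&colmask(H,'blue');print('plate',m.sum(),rect(P[m][:,:2]))
E
```

```text
scene 0.06 25 x [0.561 0.579] y [0.102 0.108 0.114]
scene 0.07 22 x [0.544 0.578] y [0.104 0.109 0.115]
scene 0.08 31 x [0.529 0.579] y [0.103 0.107 0.115]
scene 0.09 30 x [0.559 0.579] y [0.102 0.107 0.115]
scene 0.1 25 x [0.574 0.579] y [0.104 0.111 0.117]
scene 0.11 91 x [0.55  0.578] y [0.103 0.11  0.116]
scene 0.12 39 x [0.551 0.56 ] y [0.097 0.11  0.121]
scene 0.13 51 x [0.553 0.56 ] y [0.096 0.109 0.122]
scene 0.14 65 x [0.553 0.561] y [0.098 0.11  0.123]
scene 0.15 58 x [0.538 0.56 ] y [0.097 0.11  0.122]
scene 0.16 122 x [0.541 0.563] y [0.08  0.112 0.141]
scene 0.17 255 x [0.538 0.562] y [0.074 0.114 0.147]
scene 0.18 179 x [0.537 0.566] y [0.065 0.114 0.154]
scene 0.19 195 x [0.539 0.567] y [0.061 0.115 0.159]
scene 0.2 236 x [0.549 0.566] y [0.061 0.109 0.159]
plate 157 (array([551.7, 176.8]), array([  4.9, 147.5]), np.float32(177.82))
side 0.06 89 x [0.514 0.571] y [0.111 0.117 0.12 ]
side 0.07 85 x [0.514 0.571] y [0.108 0.117 0.12 ]
side 0.08 88 x [0.514 0.57 ] y [0.11  0.117 0.12 ]
side 0.09 87 x [0.514 0.57 ] y [0.107 0.117 0.12 ]
side 0.1 95 x [0.514 0.57 ] y [0.111 0.117 0.12 ]
side 0.11 140 x [0.515 0.572] y [0.105 0.115 0.119]
side 0.12 36 x [0.533 0.552] y [0.107 0.119 0.124]
side 0.13 45 x [0.533 0.552] y [0.108 0.119 0.124]
side 0.14 42 x [0.533 0.55 ] y [0.105 0.117 0.125]
side 0.15 25 x [0.532 0.546] y [0.101 0.114 0.125]
side 0.16 85 x [0.53  0.553] y [0.079 0.117 0.143]
side 0.17 87 x [0.531 0.555] y [0.07  0.123 0.149]
side 0.18 130 x [0.527 0.556] y [0.066 0.122 0.157]
side 0.19 98 x [0.527 0.544] y [0.063 0.116 0.159]
side 0.2 116 x [0.526 0.544] y [0.061 0.127 0.158]
plate 34 (array([557.4, 177.1]), array([ 6.7, 67.1]), np.float32(177.1))
```

```bash
python3 -m handwheel '[[[0,0.005,0,0,0,0],[0.0004,0.01,0,0,0,0],[0,0,0,0,0,0],[0,0,0,0,0,0],[0,0,0,0,0,0]]]' 0; python3 - <<'E'
from h import *
P,H,p=cloud('scene');X,Y,Z=P[...,0],P[...,1],P[...,2]
m=(X>.44)&(X<.68)&(Y>.1)&(Y<.25)&(Z>.09)&(Z<.101)&colmask(H,'blue');print('plate',m.sum(),rect(P[m][:,:2]))
E
```

```text
time: 19.38
tool_pos: [0.548, 0.1254, 0.0849]
tool_rot: [0.0, 1.0, -0.019, -0.0]
contact_force: [-0.5, -0.1, 0.5]
gripper_width: 0.002
grasp_force: 0.0
plate 165 (array([552.3, 176.7]), array([  5.2, 149.1]), np.float32(177.95))
```

```bash
python3 - <<'E'
from h import *
a=grab_frame('scene')[0];b=grab_frame('side')[0]
cv2.imwrite('pics/c8.png',np.hstack([cv2.resize(a[150:300,250:360],(396,540),interpolation=2),cv2.resize(b[120:270,120:230],(396,540),interpolation=2)]))
E
```

```text
(no output)
```

View pics/c8.png

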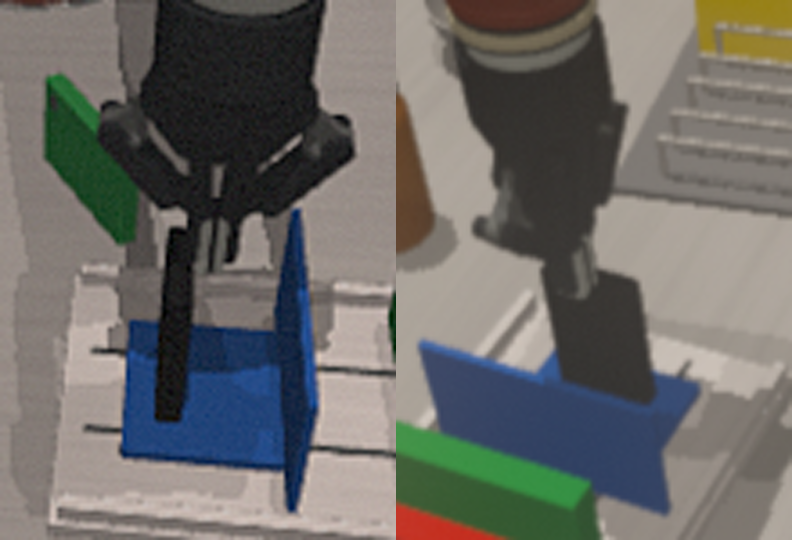

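The fingers passed through the fin with no contact: force and opening both read 0, and the plate stayed put. So the fin can't be gripped here. I'll push the plate itself from behind with shut fingers and watch the force.

```bash
python3 -m handwheel '[[[0.0003,0.006,-0.01,0,0,0],[0.0003,0.008,-0.008,0,0,0],[0.0003,0.008,0,0,0,0],[0.0002,0.005,0,0,0,0],[0.0002,0.005,0,0,0,0],[0.0002,0.004,0,0,0,0],[0.0002,0.004,0,0,0,0],[0.0002,0.004,0,0,0,0],[0,0,0,0,0,0],[0,0,0,0,0,0]]]' 0; python3 - <<'E'
from h import *
P,H,p=cloud('scene');X,Y,Z=P[...,0],P[...,1],P[...,2]
m=(X>.44)&(X<.68)&(Y>.1)&(Y<.25)&(Z>.09)&(Z<.101)&colmask(H,'blue');print('plate',m.sum(),rect(P[m][:,:2]))
E
```

```text
time: 20.37
tool_pos: [0.5501, 0.1693, 0.0671]
tool_rot: [0.0, 1.0, -0.019, 0.0]
contact_force: [-0.2, 0.0, 0.7]
gripper_width: 0.0
grasp_force: 0.0
plate 94 (array([557.3, 176.6]), array([  5.2, 137. ]), np.float32(177.99))
```

```bash
python3 -m handwheel '[[[0.0002,0.004,0,0,0,0],[0.0002,0.004,0,0,0,0],[0.0002,0.004,0,0,0,0],[0,0,0,0,0,0],[0,0,0,0,0,0]]]' 0; python3 - <<'E'
from h import *
P,H,p=cloud('scene');X,Y,Z=P[...,0],P[...,1],P[...,2]
m=(X>.44)&(X<.68)&(Y>.1)&(Y<.25)&(Z>.09)&(Z<.101)&colmask(H,'blue');print('plate',m.sum(),rect(P[m][:,:2]))
Q=(X>.5)&(X<.6)&(Y>.14)&(Y<.23)&(Z>.08)&(Z<.14)&~colmask(H,'blue')
print(Q.sum(),np.percentile(P[Q],[1,99],axis=0).round(3).tolist())
b=grab_frame('side')[0]
cv2.imwrite('pics/c9.png',np.hstack([cv2.resize(p[150:300,270:380],(396,540),interpolation=2),cv2.resize(b[120:270,100:210],(396,540),interpolation=2)]))
E
```

```text
time: 20.83
tool_pos: [0.5506, 0.1814, 0.0669]
tool_rot: [0.0, 1.0, -0.019, 0.0]
contact_force: [0.1, -1.1, -0.3]
gripper_width: 0.003
grasp_force: 0.0
plate 101 (array([591.2, 141.3]), array([70.8, 75.5]), np.float32(90.92))
233 [[0.542, 0.168, 0.085], [0.593, 0.194, 0.139]]
```

View pics/c9.png

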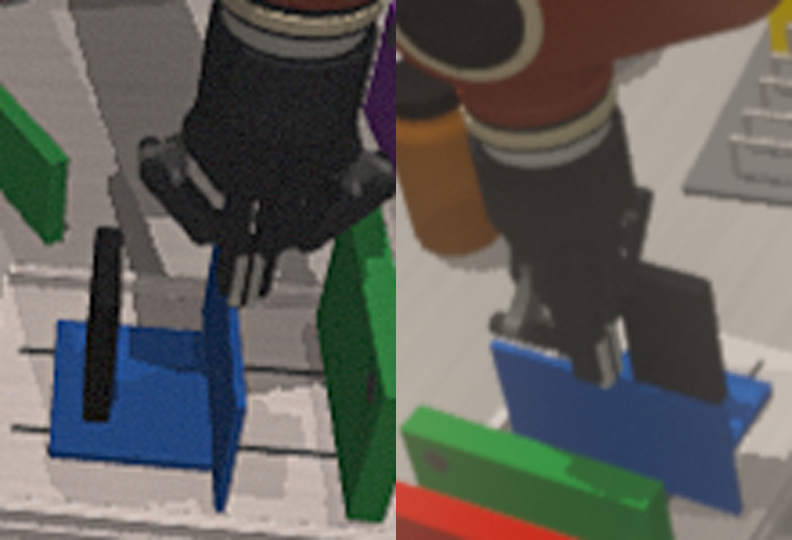

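The fingers (px ~(250,280) in the left crop) go straight through the plate as well, with no force. I've used all ten pictures, so I'll check by depth from here. Next test: press the fin from behind, low down, so the gripper's body would meet it too.

```bash
python3 -m handwheel '[[[0,-0.006,0.03,0,0,0],[0,0,0.03,0,0,0],[0,0,0.03,0,0,0],[0,0,0.03,0,0,0],[-0.0006,-0.024,0,0,0,0],[-0.0006,-0.024,0,0,0,0],[-0.0006,-0.024,0,0,0,0],[-0.0006,-0.024,0,0,0,0],[-0.0006,-0.024,0,0,0,0],[-0.0006,-0.025,0,0,0,0],[0,0,-0.03,0,0,0],[0,0,-0.03,0,0,0],[0,0,-0.03,0,0,0],[0,0,-0.03,0,0,0],[0,0,-0.025,0,0,0],[0,0,-0.01,0,0,0],[0,0,0,0,0,0],[0,0,0,0,0,0]]]' 0; python3 -m handwheel '[[[0,0.004,0,0,0,0],[0,0.004,0,0,0,0],[0,0.004,0,0,0,0],[0,0.004,0,0,0,0],[0,0.004,0,0,0,0],[0,0.004,0,0,0,0],[0,0,0,0,0,0]]]' 0; python3 -m handwheel '[[[0,0.003,0,0,0,0],[0,0.003,0,0,0,0],[0,0.003,0,0,0,0],[0,0,0,0,0,0]]]' 0
```

```text
time: 22.43
tool_pos: [0.5473, 0.03, 0.0324]
tool_rot: [-0.0, 1.0, -0.02, 0.0]
contact_force: [-0.3, 0.2, 0.7]
gripper_width: -0.001
grasp_force: 0.0
time: 23.02
tool_pos: [0.547, 0.0549, 0.0321]
tool_rot: [-0.0, 1.0, -0.019, 0.0]
contact_force: [0.5, -0.4, 0.3]
gripper_width: 0.001
grasp_force: 0.0
time: 23.35
tool_pos: [0.5469, 0.0636, 0.0318]
tool_rot: [-0.0, 1.0, -0.019, -0.0]
contact_force: [-0.5, 0.1, 0.7]
gripper_width: -0.001
grasp_force: 0.0
```

```bash
python3 -m handwheel '[[[0.0001,0.004,0,0,0,0],[0.0001,0.004,0,0,0,0],[0.0001,0.004,0,0,0,0],[0,0,0,0,0,0]]]' 0; python3 -m handwheel '[[[0.0001,0.004,0,0,0,0],[0.0001,0.004,0,0,0,0],[0.0001,0.004,0,0,0,0],[0.0001,0.004,0,0,0,0],[0,0,0,0,0,0]]]' 0;python3 -m handwheel '[[[0.0001,0.004,0,0,0,0],[0.0001,0.004,0,0,0,0],[0.0001,0.004,0,0,0,0],[0,0,0,0,0,0]]]' 0; python3 - <<'E'
from h import *
P,H,p=cloud('scene');X,Y,Z=P[...,0],P[...,1],P[...,2]
m=(X>.44)&(X<.68)&(Y>.14)&(Y<.3)&(Z>.09)&(Z<.101)&colmask(H,'blue');print('plate',m.sum(),rect(P[m][:,:2]))
E
```

```text
time: 23.68
tool_pos: [0.5475, 0.0756, 0.0321]
tool_rot: [-0.0, 1.0, -0.019, 0.0]
contact_force: [-0.6, -0.9, 1.8]
gripper_width: 0.001
grasp_force: 0.0
time: 24.1
tool_pos: [0.5479, 0.092, 0.0321]
tool_rot: [-0.0, 1.0, -0.019, 0.0]
contact_force: [0.1, -0.5, 1.9]
gripper_width: -0.003
grasp_force: 0.0
time: 24.43
tool_pos: [0.548, 0.104, 0.032]
tool_rot: [-0.0, 1.0, -0.019, 0.0]
contact_force: [-0.2, -0.5, 0.8]
gripper_width: 0.001
grasp_force: 0.0
plate 180 (array([551.8, 184.2]), array([ 62.3, 148.9]), np.float32(177.68))
```

```bash
python3 - <<'E'
from h import *
P,H,p=cloud('scene');X,Y,Z=P[...,0],P[...,1],P[...,2]
m=(X>.44)&(X<.68)&(Y>.1)&(Y<.3)&(Z>.088)&(Z<.101)&colmask(H,'blue');print(np.histogram(Y[m],np.arange(.1,.26,.008)))
m=(X>.5)&(X<.6)&(Y>.06)&(Y<.22)&(Z>.05)&(Z<.125)&(H[...,2]<60)&(H[...,1]<110);print(np.histogram(Y[m],np.arange(.06,.22,.008)))
E
```

```text
(array([  0,   0,   0,   0,   0,   0,   2,   0,   0,   0,   0,   0,   0,
        99, 100,   0,   0,   0,   0]), array([0.1  , 0.108, 0.116, 0.124, 0.132, 0.14 , 0.148, 0.156, 0.164,
       0.172, 0.18 , 0.188, 0.196, 0.204, 0.212, 0.22 , 0.228, 0.236,
       0.244, 0.252]))
(array([  3,  21,  47,  44,  54,  53,  61,  28,  48,  95, 154,  67,   0,
         0,   0,   0,   0,   0,   0]), array([0.06 , 0.068, 0.076, 0.084, 0.092, 0.1  , 0.108, 0.116, 0.124,
       0.132, 0.14 , 0.148, 0.156, 0.164, 0.172, 0.18 , 0.188, 0.196,
       0.204, 0.212]))
```

The plate has moved 35 mm (centre y 0.177 → 0.212), so the gripper's body pushes the fin properly at this height. I'll continue gently.

```bash
cat > chk.py <<'E'
from h import *
for n in('scene','wrist'):
    P,H,p=cloud(n);X,Y,Z=P[...,0],P[...,1],P[...,2]
    B=(X>.44)&(X<.68)&(Y>.14)&(Y<.42)
    for c,a,b in(('blue',.09,.102),('green',.106,.12),('red',.106,.12),('white',.106,.12),('dark',.106,.12)):
        m=B&colmask(H,c)&(Z>a)&(Z<b)&((c not in('white','dark'))|(Y>.325))
        if m.sum()>20: print(n,c,m.sum(),rect(P[m][:,:2]), np.percentile(Y[m&(abs(X-.555)<.02)] if (m&(abs(X-.555)<.02)).any() else [0],[2,98]).round(4))
E
python3 -m handwheel '[[[0.0002,0.004,0,0,0,0],[0.0002,0.004,0,0,0,0],[0.0002,0.004,0,0,0,0],[0.0002,0.004,0,0,0,0],[0.0002,0.004,0,0,0,0],[0.0002,0.004,0,0,0,0],[0.0002,0.004,0,0,0,0],[0.0002,0.004,0,0,0,0],[0.0002,0.004,0,0,0,0],[0.0002,0.004,0,0,0,0],[0,0,0,0,0,0]]]' 0; python3 chk.py
```

```text
time: 25.45
tool_pos: [0.5501, 0.1439, 0.0319]
tool_rot: [-0.0, 1.0, -0.019, 0.0]
contact_force: [-0.5, -1.9, 1.7]
gripper_width: -0.003
grasp_force: 0.0
scene blue 246 (array([552.5, 218.1]), array([ 77.5, 150.6]), np.float32(177.74)) [0.2497 0.2564]
scene green 655 (array([553.4, 266.1]), array([ 19.9, 150.2]), np.float32(177.71)) [0.2564 0.2751]
scene red 682 (array([556.2, 300.4]), array([ 19.9, 150.3]), np.float32(178.34)) [0.2912 0.31  ]
scene white 740 (array([560. , 356.3]), array([ 35.8, 160.3]), np.float32(177.69)) [0.3391 0.3729]
scene dark 205 (array([558.5, 355.6]), array([ 32.4, 169.5]), np.float32(178.22)) [0.3631 0.3708]
wrist blue 676 (array([550.3, 212.9]), array([ 35.6, 106.6]), np.float32(115.27)) [0.1635 0.2523]
```

```bash
python3 -m handwheel '[[[0.0001,0.003,0,0,0,0],[0.0001,0.003,0,0,0,0],[0.0001,0.003,0,0,0,0],[0.0001,0.003,0,0,0,0],[0.0001,0.003,0,0,0,0],[0.0001,0.003,0,0,0,0],[0.0001,0.003,0,0,0,0],[0.0001,0.003,0,0,0,0],[0.0001,0.003,0,0,0,0],[0.0001,0.003,0,0,0,0],[0.0001,0.003,0,0,0,0],[0.0001,0.003,0,0,0,0],[0,0,0,0,0,0]]]' 0; python3 chk.py
```

```text
time: 26.63
tool_pos: [0.5516, 0.1785, 0.0322]
tool_rot: [0.001, 1.0, -0.02, 0.0]
contact_force: [-0.7, -5.8, 2.0]
gripper_width: 0.001
grasp_force: 0.0
scene blue 265 (array([554.2, 256.4]), array([ 69.5, 150. ]), np.float32(177.88)) [0.2845 0.2909]
scene green 671 (array([552.5, 297.1]), array([113.5, 123.6]), np.float32(138.55)) [0.2908 0.3094]
scene red 623 (array([557.1, 320.4]), array([ 19.9, 150.6]), np.float32(178.19)) [0.3117 0.3299]
scene white 742 (array([560.7, 356.2]), array([ 35.8, 161.5]), np.float32(177.35)) [0.3393 0.3731]
scene dark 193 (array([558.8, 365.5]), array([ 12.1, 167.8]), np.float32(177.71)) [0.3628 0.3673]
wrist blue 683 (array([551.6, 247.5]), array([ 35.3, 106.1]), np.float32(115.44)) [0.2132 0.2869]
```

```bash
python3 -m handwheel '[[[0.0001,0.002,0,0,0,0],[0.0001,0.002,0,0,0,0],[0.0001,0.002,0,0,0,0],[0.0001,0.002,0,0,0,0],[0,0.001,0,0,0,0],[0,0.001,0,0,0,0],[0,0,0,0,0,0]]]' 0; python3 -m handwheel '[[[0,0.001,0,0,0,0],[0,0.001,0,0,0,0],[0,0,0,0,0,0]]]' 0; python3 -m handwheel '[[[0,0.001,0,0,0,0],[0,0,0,0,0,0]]]' 0;python3 chk.py
```

```text
time: 27.32
tool_pos: [0.552, 0.1878, 0.0322]
tool_rot: [0.001, 1.0, -0.02, 0.0]
contact_force: [-1.1, -7.6, 3.9]
gripper_width: -0.003
grasp_force: 0.0
time: 27.57
tool_pos: [0.5521, 0.1897, 0.0322]
tool_rot: [0.001, 1.0, -0.02, 0.0]
contact_force: [-0.5, -7.5, 2.8]
gripper_width: 0.002
grasp_force: 0.0
time: 27.73
tool_pos: [0.5521, 0.1906, 0.0322]
tool_rot: [0.001, 1.0, -0.02, 0.0]
contact_force: [0.6, -7.4, 3.2]
gripper_width: 0.002
grasp_force: 0.0
scene blue 268 (array([553.3, 271.7]), array([ 65.4, 150.7]), np.float32(176.42)) [0.2968 0.3032]
scene green 678 (array([554.6, 312.2]), array([ 19.9, 150.4]), np.float32(178.03)) [0.303  0.3212]
scene red 618 (array([556.6, 332.8]), array([ 19.2, 151.7]), np.float32(177.66)) [0.3238 0.3421]
scene white 700 (array([560.6, 358.3]), array([ 31.2, 161.7]), np.float32(177.16)) [0.3444 0.373 ]
scene dark 142 (array([559.4, 366.7]), array([  9.6, 169.1]), np.float32(177.9)) [0.3634 0.3705]
wrist blue 712 (array([552.2, 260.1]), array([ 34.8, 107.5]), np.float32(115.6)) [0.2253 0.2988]
```

```bash
python3 -m handwheel '[[[0,0.001,0,0,0,0],[0,0,0,0,0,0]]]' 0; python3 -m handwheel '[[[0,0.0005,0,0,0,0],[0,0,0,0,0,0]]]' 0; python3 -m handwheel '[[[0,0.0005,0,0,0,0],[0,0,0,0,0,0]]]' 0
```

```text
time: 28.0
tool_pos: [0.5522, 0.1915, 0.0324]
tool_rot: [0.001, 1.0, -0.02, 0.0]
contact_force: [0.5, -9.3, 4.0]
gripper_width: 0.0
grasp_force: 0.0
time: 28.17
tool_pos: [0.5522, 0.1915, 0.0325]
tool_rot: [0.002, 1.0, -0.02, 0.0]
contact_force: [-0.6, -10.3, 3.9]
gripper_width: 0.002
grasp_force: 0.0
time: 28.33
tool_pos: [0.5523, 0.1915, 0.0325]
tool_rot: [0.002, 1.0, -0.02, 0.0]
contact_force: [-1.4, -12.4, 4.6]
gripper_width: -0.001
grasp_force: 0.0
```

It has stalled, with the force rising: packed. I'll back off, lift clear and verify.

```bash
python3 -m handwheel '[[[0,0.0005,0,0,0,0],[0,0.0005,0,0,0,0],[0,0,0,0,0,0]]]' 0; python3 -m handwheel '[[[0,-0.002,0,0,0,0],[0,-0.005,0,0,0,0],[0,-0.02,0,0,0,0],[0,-0.03,0,0,0,0],[0,-0.03,0,0,0,0],[0,0,0.03,0,0,0],[0,0,0.03,0,0,0],[0,0,0.03,0,0,0],[0,0,0.03,0,0,0],[0,0,0.03,0,0,0],[0,0,0.03,0,0,0],[0,0,0.03,0,0,0],[0,0,0,0,0,0],[0,0,0,0,0,0]]]' 0; python3 -m handwheel '[[[0,0.035,0,0,0,0],[0,0.035,0,0,0,0],[0,0.035,0,0,0,0],[0,0.035,0,0,0,0],[0,0,0,0,0,0],[0,0,0,0,0,0],[0,0,0,0,0,0]]]' 0; python3 chk.py; python3 - <<'E'
from h import *
P,H,p=cloud('scene');X,Y,Z=P[...,0],P[...,1],P[...,2]
m=(X>.44)&(X<.7)&(Y>-.31)&(Y<-.22)&(Z>.104)&colmask(H,'yellow');print('yellow',rect(P[m][:,:2]))
P,H,p=cloud('wrist');X,Y,Z=P[...,0],P[...,1],P[...,2]
m=(abs(X-.56)<.02)&(Y>.27)&(Y<.4)&(Z>.08)
o=np.argsort(Y[m]);q=P[m][o];h=H[m][o]
for y in np.arange(.29,.385,.003):
    k=(q[:,1]>=y)&(q[:,1]<y+.003)
    if k.any(): print(round(y,3),k.sum(),np.median(q[k,2]).round(3),np.median(h[k],axis=0))
E
```

```text
time: 28.58
tool_pos: [0.5522, 0.1915, 0.0326]
tool_rot: [0.003, 1.0, -0.02, 0.0]
contact_force: [-1.5, -16.8, 6.9]
gripper_width: 0.0
grasp_force: 0.0
time: 29.75
tool_pos: [0.5529, 0.1087, 0.2445]
tool_rot: [-0.001, 1.0, -0.019, 0.003]
contact_force: [-0.9, 0.1, -0.1]
gripper_width: -0.001
grasp_force: 0.0
time: 30.33
tool_pos: [0.5508, 0.2479, 0.2399]
tool_rot: [0.001, 1.0, -0.019, -0.001]
contact_force: [-0.4, 0.1, 0.3]
gripper_width: 0.001
grasp_force: 0.0
scene blue 269 (array([554.3, 265.4]), array([ 77.1, 150.8]), np.float32(177.96)) [0.2974 0.3039]
scene green 682 (array([555.1, 313.3]), array([ 20.1, 151.9]), np.float32(177.86)) [0.3037 0.3225]
scene red 615 (array([557.2, 333.4]), array([ 18.6, 150.2]), np.float32(177.51)) [0.3245 0.3425]
scene white 680 (array([559.2, 358.9]), array([ 30.1, 165.5]), np.float32(177.46)) [0.3445 0.3734]
scene dark 247 (array([558.2, 367.9]), array([  8.5, 170.3]), np.float32(177.43)) [0.364  0.3717]
wrist blue 678 (array([556.9, 300.7]), array([  6. , 142.5]), np.float32(177.48)) [0.2975 0.3038]
wrist green 2434 (array([555. , 313.5]), arra
[... 581 characters left out ...]
0.]
0.314 130 0.112 [ 65. 148. 159.]
0.317 127 0.112 [ 64. 147. 158.]
0.32 125 0.112 [ 63. 140. 153.]
0.323 133 0.111 [  5. 180. 175.]
0.326 129 0.112 [  2. 196. 223.]
0.329 132 0.112 [  2. 197. 224.]
0.332 133 0.112 [  2. 196. 224.]
0.335 121 0.112 [  2. 196. 223.]
0.338 127 0.112 [  2. 196. 222.]
0.341 115 0.112 [  2. 170. 209.]
0.344 144 0.112 [ 18.   30.5 219. ]
0.347 123 0.112 [ 19.  20. 233.]
0.35 127 0.112 [ 19.  20. 233.]
0.353 134 0.112 [ 18.  20. 233.]
0.356 127 0.112 [ 18.  20. 232.]
0.359 124 0.112 [ 19.  21. 230.]
0.362 120 0.111 [ 17.5  28.  160.5]
0.365 137 0.112 [ 12.   9. 109.]
0.368 126 0.112 [ 15.   7. 110.]
0.371 99 0.112 [ 15.   9. 118.]
0.374 4 0.111 [ 10.5  14.  144.5]
```

```bash
python3 -c "from plant import *;print(job_done())"
```

```text
the job is handed in; nothing more can be done
None
```

White, red and green now stand upright, square and packed without gaps against the end wall, with the blue stop snug behind them, yellow untouched in the stand and everything released. The fingers passed through the stop without touching it, so I pushed its fin with the gripper's body instead (17 N at most at the wrist, limit 40 N on the body), and the job is handed in.

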